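# Free the pastry tray and hold it up level

### The arm

A 6-joint arm with a two-finger parallel gripper is mounted at the origin on the work surface. World frame = base frame: x ahead of the robot, y to its left, z up, the work surface at z = 0. Lengths are in m, angles in degrees, forces in N, time in s.
With the tool pointing down it reaches from about 0.4 to 0.825 m from the base axis. Payload 7 kg.
Tool frame: the origin (TCP) lies at the very end of the fingers, on their centre line; the grasp point (between the pads) lies 19 mm behind it (env.hold_point_z is the z of the grasp point in the tool frame, in m); z points along the fingers, x is the direction in which the jaws open and shut, and the axes are right-handed (so a half turn about z gives the same grasp; the last joint's range is limited). The gripper opens to 85 mm and grips with 20 to 120 N. Pads are 22 mm wide; open, the fingers measure 114 mm over their backs; the gripper's body (76 mm by 85 mm) begins 54 mm behind the grasp point. The pads swing forward as they close: fully open they stand 13 mm farther back than shut.
Start: joints at [-48.753, 20.546, 0.682, 0, -70.136, -16.507], TCP at [0.282, -0.613, 0.231] pointing down, gripper open.
Joint ranges: [-176.03, 176.03], [-82.01, 121.73], [-58.28, 71.71], [-173.87, 95.51], [-174.79, -0.11], [-173.66, 173.66]. Speed limits (degrees/s): [136.94, 136.94, 172.46, 180, 180, 180].

### API

Orientations are given as a 3x3 rotation matrix whose columns are the frame's x, y, z axes.
In Python, from station import env gives the robot as it stands.
- The arm moves only by the tool drive_tool, never from a script. Its argument "commands" is a list of rows, each a list of 3 entries, a list of its own where there are three numbers: the shift along the world's x, y, z in mm, then the turn about the world's z in degrees, then the closure, from 0 (fully open) to 1 (shut). A call has 1 to 12 rows; each row is the pose to reach, as a shift and turn from the pose commanded when the call began; what a row does not reach only later rows make up. A row lasts 1/10 s, in which the tool goes at most 50 mm and 8.59 degrees, less where a joint would pass 70% of its speed; a pose out of reach is approached as far as the arm can. A call with a gripper value outside its range is refused whole. The fingers move at their own pace and stop on an object; "squeeze" is the grip in N (left out, the last holds). Time passes only in rows, so rows that repeat a pose let the fingers close. It gives the time, the measured TCP pose, the force and the opening at its end, in the units of the state.
- env.read_state(): the state, without advancing time (a new reading comes with each control period).
- env.get_image(name): name is "scene" or "top" or "wrist"; returns the picture (420x560x3 uint8, blue, green, red); there is no depth.
- env.get_calibration(name): a dict with "fx", "fy", "cx", "cy" (pixels), "world_to_cam" (4x4, takes a point from world to camera coordinates); the wrist camera has in their place "hand_eye" (4x4, takes a point from camera to tool coordinates, whose origin is the TCP and whose axes are the tool frame's). Camera axes: x right, y down, z forward; pixel columns grow to the right and rows downward; lengths in m; the calibration is good to about 2 mm. A picture is of the moment at which its call begins: read the wrist's pose just before it. get_calibration takes no time and is no camera call.
- env.close_job(): hands the job in, once; it reports no verdict.
The state is a dict: "clock": time; "joint_pos": joint angles; "qvel": joint speeds; "tau": joint torques, N m; "eef_pos": TCP position; "eef_rot": TCP orientation; "wrist_force": force on the tool from outside, world axes, zero at the start; "ft_torque": the same for the moment, N m; "width": finger opening in m.
Only numpy, scipy, OpenCV 4.12 (cv2) and the standard library are available. Lean on these libraries where they do the work, as an engineer would, in place of code of your own. Each camera call takes 0.05 s, during which the arm holds its last target. There are 200 camera calls.

### The job

Slide the blue hold-down clamp along its rail, away from the tray, all the way to the end stop so that the small pastry tray is free. Then take the tray by its black bridge handle, lift it straight up out of its dock to at least 10 cm above its seat, level all the way with its four cakes still standing on it, and finish while holding it there, steady and level above the dock with the clamp left open. Do not disturb the other things on the table.

Things in the scene. Friction and masses are not known exactly. Their poses are not given: they have to be found in the camera images.
- dock: Fixed mint-green board, 180 (x) x 250 (y) x 12 mm, in which the tray sits. Origin: middle of its underside, on the table; z up. Low locator strips (tops at 20 mm) surround the tray's walls with 3 mm play. The clamp's rail runs along the dock's y at dock x = +112 mm, from a red stop block at y = -73 mm to a red end stop at y = +193 mm (36 mm high, 15 mm long).
- clamp (a joint): Position of the blue clamp carriage on its rail, m. 0 = at the dock's -y end, grows towards the dock's +y; 0.18 = against the +y end stop (fully open). Starts between 0 and 0.06, where its steel tongue lies over the tray's rim and blocks lifting; clear of the tray from about 0.16. Slides with about 2 N of friction, stays where it is left, no spring.
- clamp_grip (a point): Middle of the orange upright grip on the clamp, 16 (dock x) x 24 mm (dock y), 82 mm above the table; the grip stands free from 54 to 104 mm above the table. Moves along the dock's y; its axes are the dock's. Blue block below: 44 (x) x 56 (y) mm; a 40 mm wide tongue reaches 43 mm from its centre towards the tray.
- tray: Loose aluminium tray, 130 (x) x 190 (y) mm with an outward rim (156 x 216 mm over the rim), 18 mm high, floor 4 mm thick. Origin: middle of its underside, z up. At the start it sits in the dock with its axes along the dock's, its origin 12 mm above the dock's. About 0.2 to 0.35 kg empty. Over its middle a bridge handle runs along the tray's y.
- tray_handle (a point): Middle of the tray's black bridge handle, 100 mm above the tray's origin (112 mm above the table when seated). The bar runs along the tray's y, is 14 mm wide (x), 16 mm tall and 176 mm long, on a steel post at each end; axes are the tray's. The balance point of the loaded tray lies below it, to within about 10 mm.
- cake1: Loose round baked cake, 44 mm across, 25 mm high, 40 to 65 g, standing upright on the tray's floor (not fixed to it). Origin: middle of its underside, 4 mm above the tray's origin; nothing holds it but friction.
- cake2: Loose round baked cake, 44 mm across, 25 mm high, 40 to 65 g, standing upright on the tray's floor (not fixed to it). Origin: middle of its underside, 4 mm above the tray's origin; nothing holds it but friction.
- cake3: Loose round baked cake, 44 mm across, 25 mm high, 40 to 65 g, standing upright on the tray's floor (not fixed to it). Origin: middle of its underside, 4 mm above the tray's origin; nothing holds it but friction.
- cake4: Loose round baked cake, 44 mm across, 25 mm high, 40 to 65 g, standing upright on the tray's floor (not fixed to it). Origin: middle of its underside, 4 mm above the tray's origin; nothing holds it but friction.
- bowl: Bystander: steel bowl, 150 mm across, 70 mm high, loose. Origin: centre of underside.
- jar: Bystander: amber jar with red cap, 70 mm across, 110 mm high, loose. Origin: centre of underside.
- brush: Bystander: pastry brush about 200 mm long lying along its x, loose.
- scraper: Bystander: dough scraper with a green grip, 90 x 140 mm lying flat, loose. Origin: middle of its underside.
Things that resemble listed ones, but are neither listed nor needed, are in the scene too. What is shaped like the cake2 but white is not meant. What is shaped like the cake4 but turquoise is not meant.

How it is judged (in metres and radians):
On the way, in this order (a step that is already met when the one before it is completed fails the run):
1. the clamp is slid to its end stop while the tray still sits in the dock (value of joint clamp above 0.172 m and z of tray in the frame of dock below 0.03 m), for 0.2 s.
2. the tray is lifted clear of the dock, level, with its cakes on it (z of tray in the frame of dock above 0.105 m and angle between tray's own z axis and vertical below 0.1 rad and value of joint clamp above 0.172 m and z of cake1 in the frame of tray between -0.006 and 0.014 m and horizontal distance between each of cake1, cake2, cake3, cake4 and tray below 0.09 m and angle between each of cake1, cake2, cake3, cake4's own z axis and vertical below 0.25 rad and z of cake2 in the frame of tray between -0.006 and 0.014 m and z of cake3 in the frame of tray between -0.006 and 0.014 m and z of cake4 in the frame of tray between -0.006 and 0.014 m), for 0.2 s.
At the end, for the whole second after the job is handed in: Fingers hold the tray, underside 93 mm or more above its seat, within 100 mm of the dock horizontally, tilt under 0.10 rad, at rest (0.02 m/s, 0.1 rad/s), not touching dock or clamp; four cakes standing on its floor; clamp at its end stop (joint over 0.172) (all of step 2 and horizontal distance between tray and dock below 0.1 m and linear speed of tray below 0.02 m/s and angular speed of tray below 0.1 rad/s and contact force between the fingers and tray above 2 N and contact force between tray and dock below 0.1 N); the arm keeps its last pose, push and grip.
It fails at once if the tray is tipped by more than 0.25 rad (angle between tray's own z axis and vertical above 0.25 rad).
It fails at once if a cake leaves the tray (distance between any of cake1, cake2, cake3, cake4 and tray above 0.12 m).
It fails at once if another thing on the table is shifted by more than 30 mm or knocked over (distance of any of bowl, jar, brush, scraper from where it was at the start of the episode above 0.03 m).
It also fails if it takes over 54 s, if anything falls off the work surface, if the arm or the gripper's body presses on something with over 40 N, if the wrist force passes 120 N, or if a joint passes its speed limit or range.

## Working session

There is one attempt and no reset: what is moved stays moved. The work goes in short steps, Python scripts to look and compute and a tool call to move; the robot and the scene stay as the last step left them, time stands still between calls to the robot, and variables do not carry over. Pictures are saved under pics/ and viewed, about 8 in all and at most 12, crops included, and the job is handed in when it is done.

Besides the shell and the picture viewer there is one more tool, called as name([rows], argument=value, ...), one row to a line, values as JSON. drive_tool: Moves the arm, as the interface text tells. Its arguments: {"type":"object","properties":{"commands":{"type":"array","items":{"type":"array"}},"squeeze":{"type":"number"}},"required":["commands"]}

```bash
mkdir -p pics; ls; python3 - <<'E'
from station import env
import cv2
for n in ("scene","top"):
    cv2.imwrite(f"pics/{n}0.png",cv2.resize(env.get_image(n),(784,588),interpolation=cv2.INTER_CUBIC))
    c=env.get_calibration(n); print(n,c)
s=env.read_state(); print(s)
E
```

```text
pics
scene {'fx': 485.84432669636203, 'fy': 485.84432669636203, 'cx': 282.4317194028043, 'cy': 211.2207165813745, 'world_to_cam': array([[ 0.48917506,  0.87214264, -0.00865947, -0.24522571],
       [ 0.6756323 , -0.385196  , -0.62860563, -0.31961561],
       [-0.55156936,  0.30164758, -0.77767601,  1.66829316],
       [ 0.        ,  0.        ,  0.        ,  1.        ]])}
top {'fx': 405.50488609674875, 'fy': 405.50488609674875, 'cx': 280.10967915933514, 'cy': 204.6844724851271, 'world_to_cam': array([[ 0.01476929, -0.99988978, -0.00151539, -0.06028573],
       [-0.99018681, -0.0144153 , -0.13900461,  0.54062322],
       [ 0.13896744,  0.00355351, -0.99029057,  0.99588988],
       [ 0.        ,  0.        ,  0.        ,  1.        ]])}
{'clock': 0.1, 'joint_pos': array([-4.87534084e+01,  2.05880689e+01,  6.38672245e-01, -1.90521671e-02,
       -7.01351544e+01, -1.65077549e+01]), 'qvel': array([-0.01188087, -0.07051068,  0.17229977, -0.02338045, -0.02860585,
        0.02296146]), 'tau': array([-1.99270449e-03, -5.84762907e+01,  2.94111210e+01,  6.95464879e+00,
       -3.15317156e-03,  1.26690261e-05]), 'eef_pos': array([ 0.28228657, -0.61266181,  0.23044223]), 'eef_rot': array([[-4.18379401e-01,  9.08272058e-01, -7.37774586e-04],
       [ 9.08271113e-01,  4.18380035e-01,  1.31571767e-03],
       [ 1.50369975e-03, -1.19630173e-04, -9.99998862e-01]]), 'wrist_force': array([-0.0141229 , -0.58390888,  0.40103511]), 'ft_torque': array([ 0.03187884, -0.06076853, -0.00196638]), 'width': 0.08506269245863304}
```

View pics/scene0.png

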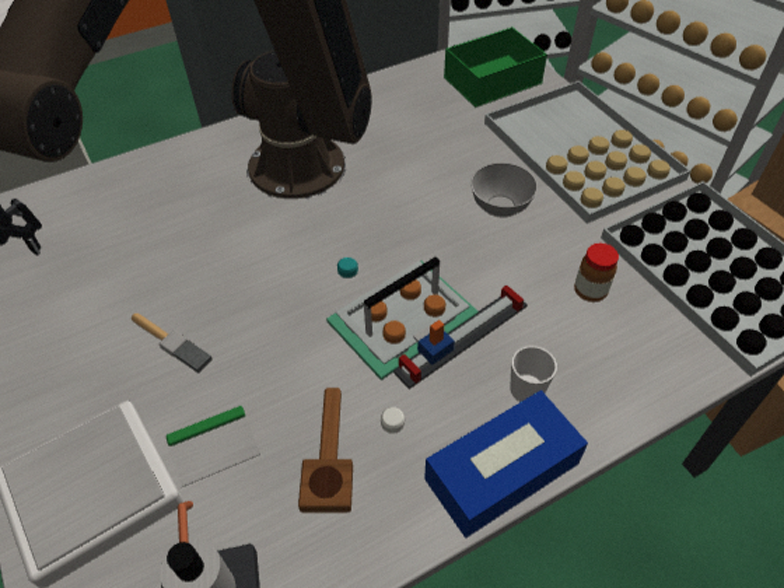

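View pics/top0.png

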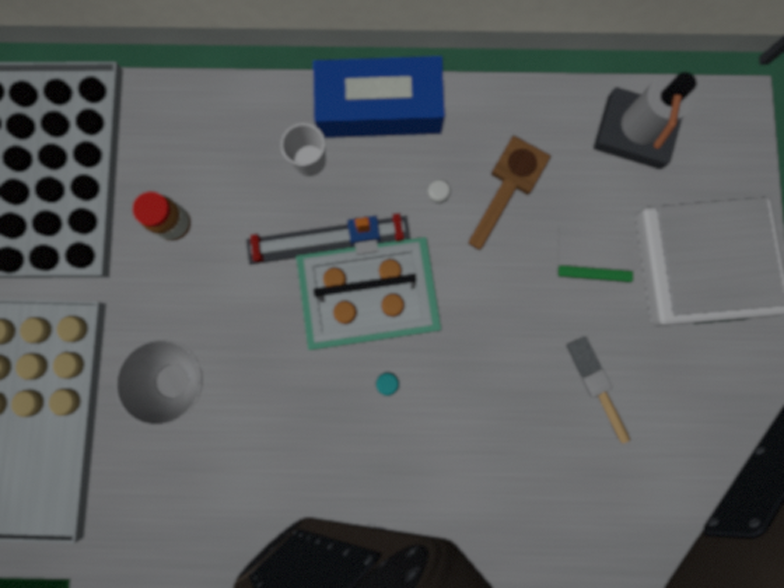

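The scene view shows the dock at about (400,320), the clamp grip at (436,330) and the handle bar from (367,300) to (437,262). In the top view the dock corners are (298,256), (428,239), (440,328) and (311,347), the grip is at (363,224), and the end stop at (255,248).

Possible mix-ups:
- **Clamp:** the blue box at top (378,95) is not it. The blue carriage with the orange grip, at (363,230), is.
- **Tray:** the big trays at (50,170) and (40,400) and the white one at (715,260) are not it. The one in the mint dock is.
- **Cakes:** the white one at (438,190) and the turquoise one at (387,384) are not meant.

```bash
cat > h.py <<'E'
import numpy as np
from station import env
def ray(cal,u,v,z,W=None):
    M=cal["world_to_cam"] if W is None else W
    R,t=M[:3,:3],M[:3,3]; o=-R.T@t
    d=R.T@np.array([(u-cal["cx"])/cal["fx"],(v-cal["cy"])/cal["fy"],1])
    return o+d*(z-o[2])/d[2]
E
python3 - <<'E'
from h import *
import cv2
im={n:cv2.imread(f"pics/{n}0.png") for n in("top","scene")}
t=im["top"][205:360,235:450]; s=im["scene"][245:390,315:535]
a=cv2.resize(t,(780,562),interpolation=cv2.INTER_CUBIC); cv2.imwrite("pics/crop0.png",a)
c=env.get_calibration("top")
P=lambda u,v,z:ray(c,u/1.4,v/1.4,z).round(4)
for n,u,v,z in [("c1",298,256,.012),("c2",428,239,.012),("c3",440,328,.012),("c4",311,347,.012),("grip top",363,223,.104),("barL",318,292,.12),("barR",414,279,.12),("endstop",255,247,.036),("stop",399,226,.036)]: print(n,P(u,v,z))
c=env.get_calibration("scene")
for n,u,v,z in [("sgrip",436,324,.104),("sbar+y",437,260,.12),("sbar-y",368,301,.12),("sendstop",513,294,.036)]: print(n,P(u,v,z))
E
```

```text
c1 [0.6005 0.1257 0.012 ]
c2 [ 0.6367 -0.1186  0.012 ]
c3 [ 0.469  -0.1418  0.012 ]
c4 [0.4306 0.0953 0.012 ]
grip top [ 6.424e-01 -5.000e-04  1.040e-01]
barL [0.5189 0.0712 0.12  ]
barR [ 0.5432 -0.0891  0.12  ]
endstop [0.6116 0.2014 0.036 ]
stop [ 0.6551 -0.0633  0.036 ]
sgrip [0.6475 0.0033 0.104 ]
sbar+y [0.5276 0.0781 0.12  ]
sbar-y [ 0.551  -0.0842  0.12  ]
sendstop [0.6182 0.2046 0.036 ]
```

View pics/crop0.png

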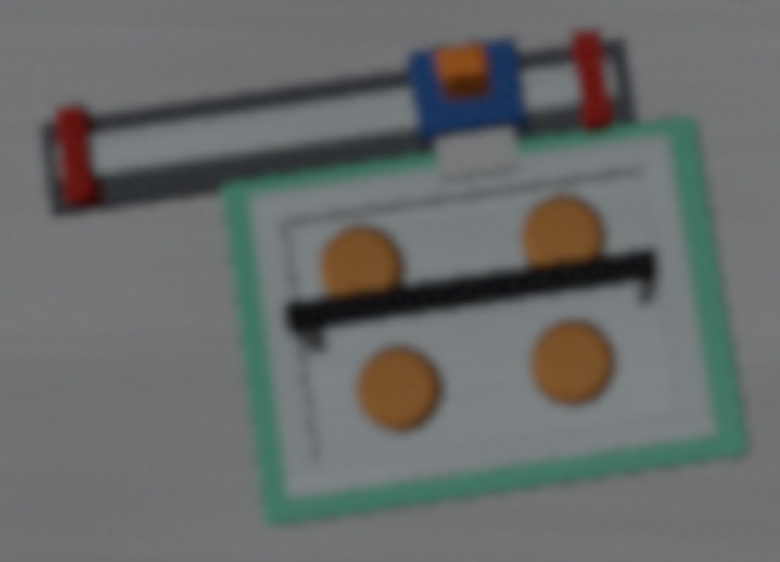

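The close crop confirms the choice: mint dock, blue carriage with the orange grip (crop 462,70), and black bar from (295,315) to (653,262), with four orange cakes. The dock yaw is about 8.4° and its centre about (0.534, -0.010). The grip is at about (0.645, 0.001), so the joint is near 0.018. Next I move over the grip.

drive_tool([
  [[363, 614, -60], 73.7, 0],
  [[363, 614, -60], 73.7, 0],
  [[363, 614, -60], 73.7, 0],
  [[363, 614, -60], 73.7, 0],
  [[363, 614, -60], 73.7, 0],
  [[363, 614, -60], 73.7, 0],
  [[363, 614, -60], 73.7, 0],
  [[363, 614, -60], 73.7, 0],
  [[363, 614, -60], 73.7, 0],
  [[363, 614, -60], 73.7, 0],
  [[363, 614, -60], 73.7, 0],
  [[363, 614, -60], 73.7, 0],
], squeeze=60)

```text
clock: 1.3
eef_pos: [0.5873, -0.0963, 0.1807]
eef_rot: [[-0.989, -0.147, -0.0], [-0.147, 0.989, -0.0], [0.0, 0.0, -1.0]]
wrist_force: [1.7, -0.9, -0.7]
width: 0.0856
```

drive_tool([
  [[28, 48, -5], 0, 0],
  [[45, 76, -8], 0, 0],
  [[57, 96, -10], 0, 0],
  [[57, 96, -10], 0, 0],
  [[57, 96, -10], 0, 0],
])

```text
clock: 1.8
eef_pos: [0.6434, -0.0023, 0.1704]
eef_rot: [[-0.989, -0.147, -0.001], [-0.147, 0.989, -0.0], [0.001, -0.0, -1.0]]
wrist_force: [0.1, -0.1, -0.4]
width: 0.0852
```

```bash
python3 - <<'E'
from h import *
import cv2
s=env.read_state(); im=env.get_image("wrist"); np.save("w1.npy",np.r_[s["eef_pos"],s["eef_rot"].ravel()])
cv2.imwrite("pics/w1.png",cv2.resize(im,(784,588),interpolation=cv2.INTER_CUBIC))
print(s["eef_pos"],s["joint_pos"],env.get_calibration("wrist"))
E
```

```text
[ 0.64335694 -0.00231031  0.17038236] [ 1.71363765e+01  2.00876546e+01 -8.25719563e+00 -5.05368618e-03
 -6.17346421e+01 -8.65802569e+00] {'fx': 331.48754368604426, 'fy': 331.48754368604426, 'cx': 282.820853307038, 'cy': 205.5820571693291, 'hand_eye': array([[ 9.99999151e-01,  1.24179809e-03, -3.93958551e-04,
        -5.89428459e-05],
       [-1.06113091e-03,  9.51808350e-01,  3.06691603e-01,
        -7.88189755e-02],
       [ 7.55822085e-04, -3.06690924e-01,  9.51808860e-01,
        -1.42117020e-01],
       [ 0.00000000e+00,  0.00000000e+00,  0.00000000e+00,
         1.00000000e+00]])}
```

View pics/w1.png

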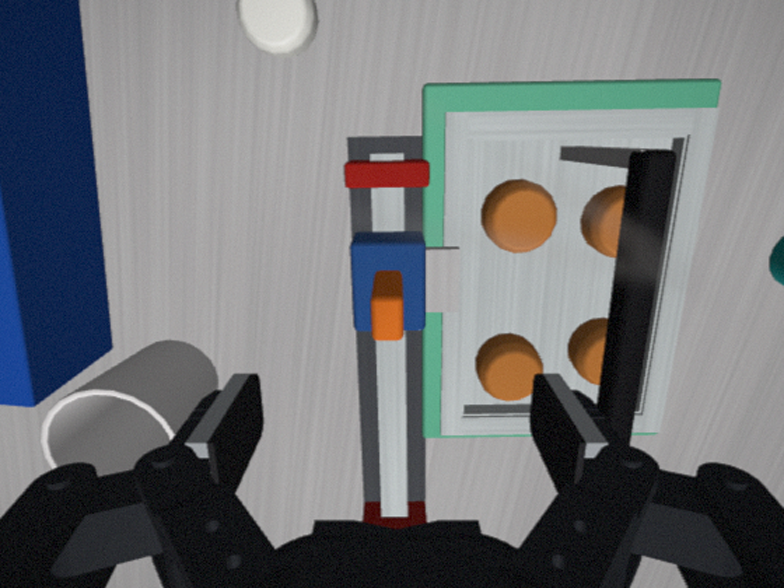

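The wrist view shows the grip's top face at about (388,322), the bar from (655,155) downward on the right, and a grey cup at lower left (120,430) beside the rail. I'll check the cup's clearance along the slide.

```bash
python3 - <<'E'
from h import *
w=np.load("w1.npy"); T=np.eye(4); T[:3,3]=w[:3]; T[:3,:3]=w[3:].reshape(3,3)
c=env.get_calibration("wrist"); W=np.linalg.inv(T@c["hand_eye"])
a=np.radians(8.4); D=np.array([[np.cos(a),np.sin(a)],[-np.sin(a),np.cos(a)]]); o=np.array([.534,-.010])
def show(n,p): print(n,p.round(4),"dock",(D@(p[:2]-o)).round(4))
for n,u,v,z in [("grip",388,323,.104),("gL",372,323,.104),("gR",404,323,.104),("gN",388,308,.104),("gF",388,339,.104),("blue-y",388,233,.054),("bar-y",652,153,.12),("barL",622,300,.12),("barR",664,300,.12),("stop",387,175,.036),("dockc-y+x",424,84,.012),("dockc-x-y",720,80,.012),("dockc+y+x",424,436,.012)]:
    show(n,ray(c,u/1.4,v/1.4,z,W))
t=env.get_calibration("top")
for z in(.07,.09,.11): show("cup rim top %.2f"%z,ray(t,303/1.4,139/1.4,z)); show(" rim wrist",ray(c,108/1.4,445/1.4,z,W))
show("cup base top-view",ray(t,308/1.4,165/1.4,0))
for u in(283,325): show("cup rim edge",ray(t,u/1.4,140/1.4,.09))
E
```

```text
grip [0.6463 0.0044 0.104 ] dock [ 0.1132 -0.0021]
gL [0.6539 0.0056 0.104 ] dock [ 0.1209 -0.0021]
gR [0.6386 0.0033 0.104 ] dock [ 0.1054 -0.0021]
gN [ 0.6474 -0.0032  0.104 ] dock [ 0.1132 -0.0099]
gF [0.6451 0.0128 0.104 ] dock [0.1132 0.0063]
blue-y [ 0.652  -0.0293  0.054 ] dock [ 0.1139 -0.0364]
bar-y [ 0.5533 -0.0899  0.12  ] dock [ 0.0075 -0.0819]
barL [ 0.5468 -0.0281  0.12  ] dock [ 0.01   -0.0198]
barR [ 0.5285 -0.0308  0.12  ] dock [-0.0085 -0.0198]
stop [ 0.6572 -0.0594  0.036 ] dock [ 0.1146 -0.0669]
dockc-y+x [ 0.6431 -0.1132  0.012 ] dock [ 0.0928 -0.118 ]
dockc-x-y [ 0.4693 -0.1415  0.012 ] dock [-0.0832 -0.1207]
dockc+y+x [0.6021 0.1291 0.012 ] dock [0.0877 0.1276]
cup rim top 0.07 [0.8073 0.1147 0.07  ] dock [0.2885 0.0835]
 rim wrist [0.8038 0.1239 0.07  ] dock [0.2864 0.093 ]
cup rim top 0.09 [0.799  0.1113 0.09  ] dock [0.2799 0.0813]
 rim wrist [0.7915 0.1071 0.09  ] dock [0.2719 0.0782]
cup rim top 0.11 [0.7907 0.1078 0.11  ] dock [0.2712 0.0791]
 rim wrist [0.7793 0.0902 0.11  ] dock [0.2573 0.0633]
cup base top-view [0.7833 0.1151 0.    ] dock [0.2649 0.0874]
cup rim edge [0.7966 0.1471 0.09  ] dock [0.2827 0.117 ]
cup rim edge [0.7977 0.0718 0.09  ] dock [0.2728 0.0424]
```

The cup starts at about dock x 0.24 and the fingers reach 0.17, so it is clear. Lowering onto the grip and closing.

drive_tool([
  [[3, 5, -40], 0, 0],
  [[3, 5, -75], 0, 0],
  [[3, 5, -97], 0, 0],
  [[3, 5, -106], 0, 0],
  [[3, 5, -106], 0, 0],
  [[3, 5, -106], 0, 1],
  [[3, 5, -106], 0, 1],
  [[3, 5, -106], 0, 1],
  [[3, 5, -106], 0, 1],
  [[3, 5, -106], 0, 1],
  [[3, 5, -106], 0, 1],
  [[3, 5, -106], 0, 1],
], squeeze=60)

```text
clock: 3.05
eef_pos: [0.6472, 0.0028, 0.0657]
eef_rot: [[-0.989, -0.148, 0.001], [-0.148, 0.989, -0.0], [-0.001, -0.0, -1.0]]
wrist_force: [-0.6, -0.4, 6.6]
width: 0.0153
```

drive_tool([
  [[-1, 10, 0], 0, 1],
  [[-4, 30, 0], 0, 1],
  [[-8, 55, 0], 0, 1],
  [[-12, 80, 0], 0, 1],
  [[-15, 105, 0], 0, 1],
  [[-19, 130, 0], 0, 1],
  [[-21, 145, 0], 0, 1],
  [[-22, 150, 0], 0, 1],
  [[-22, 150, 0], 0, 1],
])

```text
clock: 3.95
eef_pos: [0.6225, 0.1529, 0.0657]
eef_rot: [[-0.989, -0.148, -0.003], [-0.148, 0.989, -0.001], [0.003, -0.001, -1.0]]
wrist_force: [-10.8, -0.1, 13.9]
width: 0.0149
```

drive_tool([
  [[-4, 5, 0], 0, 1],
  [[-5, 9, 0], 0, 1],
  [[-5, 12, 0], 0, 1],
  [[-6, 15, 0], 0, 1],
  [[-6, 18, 0], 0, 1],
  [[-6, 18, 0], 0, 1],
])

```text
clock: 4.55
eef_pos: [0.6209, 0.1611, 0.0657]
eef_rot: [[-0.989, -0.146, -0.0], [-0.146, 0.989, -0.012], [0.002, -0.011, -1.0]]
wrist_force: [19.2, -44.8, 3.8]
width: 0.0152
```

At the end stop: it halted at 158 mm of travel with a 45 N push. I'll relax, open and rise, then go above the handle.

drive_tool([
  [[3, -6, 0], 0, 1],
  [[3, -8, 0], 0, 1],
  [[3, -8, 0], 0, 0],
  [[3, -8, 0], 0, 0],
  [[3, -8, 0], 0, 0],
  [[3, -8, 0], 0, 0],
  [[3, -8, 0], 0, 0],
  [[3, -8, 30], 0, 0],
  [[3, -8, 70], 0, 0],
  [[3, -8, 110], 0, 0],
  [[3, -8, 125], 0, 0],
  [[3, -8, 125], 0, 0],
])

```text
clock: 5.75
eef_pos: [0.6232, 0.1635, 0.1935]
eef_rot: [[-0.989, -0.147, 0.005], [-0.147, 0.989, 0.003], [-0.005, 0.002, -1.0]]
wrist_force: [-0.2, -0.1, -1.1]
width: 0.0853
```

```bash
python3 - <<'E'
from h import *
import cv2
s=env.read_state(); im=env.get_image("top"); print(s["eef_pos"],s["wrist_force"],s["width"])
cv2.imwrite("pics/t2.png",cv2.resize(im[140:260,160:320],(800,600),interpolation=cv2.INTER_CUBIC))
E
```

```text
[0.62316844 0.16347832 0.19348185] [-0.16510424 -0.09130978 -1.13265273] 0.08533165568996941
```

drive_tool([
  [[-20, -40, 5], 0, 0],
  [[-42, -80, 15], 0, 0],
  [[-62, -120, 26], 0, 0],
  [[-80, -155, 26], 0, 0],
  [[-88, -171, 26], 0, 0],
  [[-88, -171, 26], 0, 0],
  [[-88, -171, 26], 0, 0],
])

```text
clock: 6.5
eef_pos: [0.5337, -0.0083, 0.2153]
eef_rot: [[-0.989, -0.146, -0.001], [-0.146, 0.989, -0.0], [0.001, -0.0, -1.0]]
wrist_force: [0.9, -0.4, 0.1]
width: 0.0852
```

```bash
python3 - <<'E'
from h import *
import cv2
s=env.read_state(); im=env.get_image("wrist"); print(s["eef_pos"],s["eef_rot"].round(4).tolist(),s["wrist_force"])
np.save("w2.npy",np.r_[s["eef_pos"],s["eef_rot"].ravel()])
cv2.imwrite("pics/w2.png",cv2.resize(im,(784,588),interpolation=cv2.INTER_CUBIC))
im=env.get_image("scene")
cv2.imwrite("pics/s2.png",cv2.resize(im[165:285,220:380],(800,600),interpolation=cv2.INTER_CUBIC))
E
```

```text
[ 0.53369209 -0.00834435  0.21528206] [[-0.9893, -0.1461, -0.0009], [-0.1461, 0.9893, -0.0002], [0.0009, -0.0, -1.0]] [ 0.92863793 -0.43816681  0.09491048]
```

View pics/w2.png

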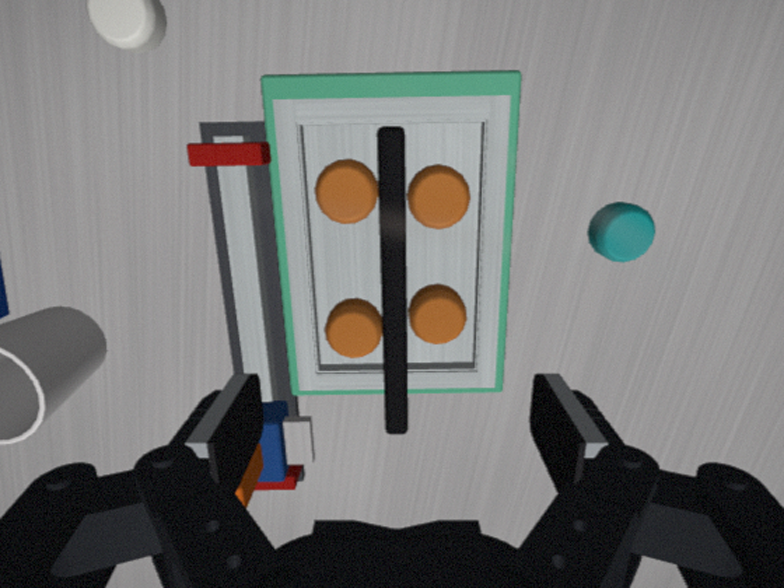

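View pics/s2.png

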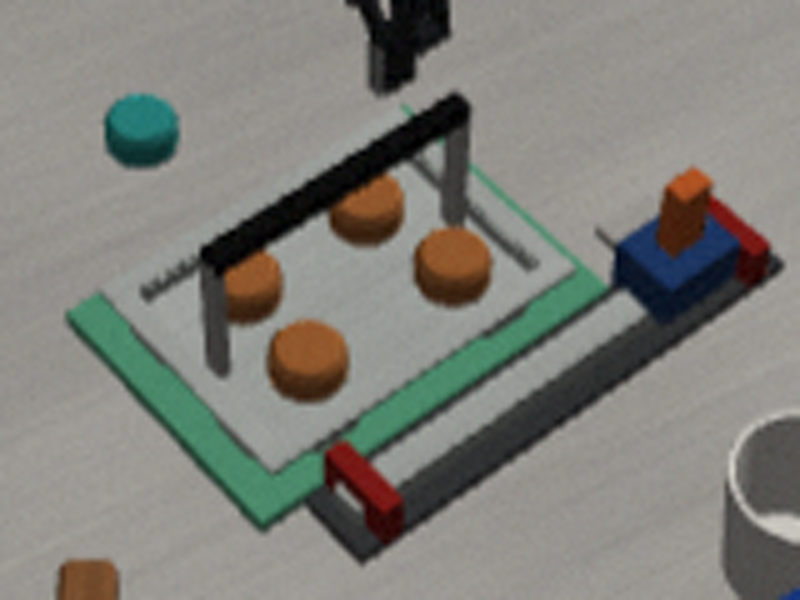

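Both views show the clamp carriage against the end stop with its tongue off the tray. The bar runs in the wrist view from (391,128) to (397,433). I'll compute the handle pose.

```bash
python3 - <<'E'
from h import *
w=np.load("w2.npy"); T=np.eye(4); T[:3,3]=w[:3]; T[:3,:3]=w[3:].reshape(3,3)
c=env.get_calibration("wrist"); W=np.linalg.inv(T@c["hand_eye"])
a,b=[ray(c,u/1.4,v/1.4,.12,W) for u,v in[(391,128),(397,433)]]
d=b-a; m=(a+b)/2
print(a,b,np.linalg.norm(d),"yaw",np.degrees(np.arctan2(-d[0],d[1])),"mid",m,"shift",(m-w[:3]))
E
```

```text
[ 0.54842132 -0.09062867  0.12      ] [0.52006257 0.07944442 0.12      ] 0.1724212150364805 yaw 9.46665918639731 mid [ 0.53424194 -0.00559212  0.12      ] shift [ 0.00054985  0.00275222 -0.09528206]
```

drive_tool([
  [[1, 2, -40], 1, 0],
  [[1, 2, -80], 1, 0],
  [[1, 2, -110], 1, 0],
  [[1, 2, -121], 1, 0],
  [[1, 2, -121], 1, 0],
  [[1, 2, -121], 1, 1],
  [[1, 2, -121], 1, 1],
  [[1, 2, -121], 1, 1],
  [[1, 2, -121], 1, 1],
  [[1, 2, -121], 1, 1],
  [[1, 2, -121], 1, 1],
  [[1, 2, -121], 1, 1],
], squeeze=110)

```text
clock: 7.8
eef_pos: [0.5349, -0.0064, 0.096]
eef_rot: [[-0.986, -0.164, 0.001], [-0.164, 0.986, 0.0], [-0.001, 0.0, -1.0]]
wrist_force: [-2.0, -0.0, 6.5]
width: 0.0118
```

Held (11.8 mm on the 14 mm bar, with pad compression). Lifting slowly at first.

drive_tool([
  [[0, 0, 1], 0, 1],
  [[0, 0, 3], 0, 1],
  [[0, 0, 5], 0, 1],
  [[0, 0, 8], 0, 1],
  [[0, 0, 11], 0, 1],
  [[0, 0, 14], 0, 1],
  [[0, 0, 16], 0, 1],
  [[0, 0, 17], 0, 1],
  [[0, 0, 17], 0, 1],
  [[0, 0, 17], 0, 1],
])

```text
clock: 8.8
eef_pos: [0.5347, -0.0064, 0.1119]
eef_rot: [[-0.986, -0.164, -0.0], [-0.164, 0.986, 0.0], [0.0, 0.0, -1.0]]
wrist_force: [-0.1, 0.2, -5.1]
width: 0.0118
```

```bash
python3 - <<'E'
from h import *
import cv2
s=env.read_state(); print({k:s[k] for k in("eef_pos","wrist_force","ft_torque","width")})
im=env.get_image("scene"); cv2.imwrite("pics/s3.png",cv2.resize(im[165:285,220:380],(800,600),interpolation=cv2.INTER_CUBIC))
E
```

```text
{'eef_pos': array([ 0.53467653, -0.0063619 ,  0.11194023]), 'wrist_force': array([-0.09528894,  0.1567064 , -5.10858876]), 'ft_torque': array([-0.01982961,  0.04476783, -0.04590559]), 'width': 0.011828904801822915}
```

View pics/s3.png

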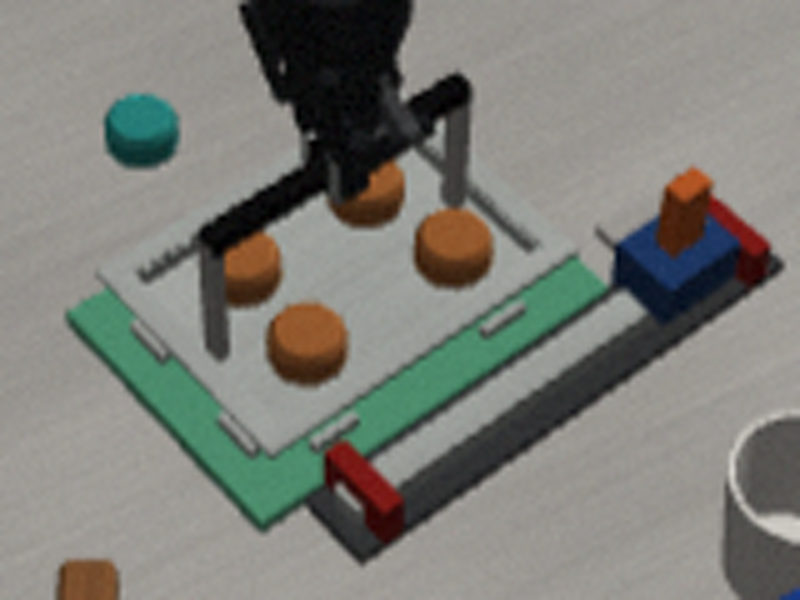

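The tray is free and level, with both ends of the bar up by about 20 px and the cakes standing. The moment is near 0 and the load about 5 N. Lifting on.

drive_tool([
  [[0, 0, 2], 0, 1],
  [[0, 0, 6], 0, 1],
  [[0, 0, 12], 0, 1],
  [[0, 0, 20], 0, 1],
  [[0, 0, 29], 0, 1],
  [[0, 0, 39], 0, 1],
  [[0, 0, 49], 0, 1],
  [[0, 0, 59], 0, 1],
  [[0, 0, 69], 0, 1],
  [[0, 0, 79], 0, 1],
  [[0, 0, 88], 0, 1],
  [[0, 0, 95], 0, 1],
])

```text
clock: 10.05
eef_pos: [0.5349, -0.0063, 0.2079]
eef_rot: [[-0.986, -0.164, 0.001], [-0.164, 0.986, 0.0], [-0.001, 0.0, -1.0]]
wrist_force: [-0.5, -0.1, -4.4]
width: 0.0119
```

drive_tool([
  [[0, 0, 5], 0, 1],
  [[0, 0, 9], 0, 1],
  [[0, 0, 11], 0, 1],
  [[0, 0, 12], 0, 1],
  [[0, 0, 12], 0, 1],
  [[0, 0, 12], 0, 1],
  [[0, 0, 12], 0, 1],
  [[0, 0, 12], 0, 1],
  [[0, 0, 12], 0, 1],
  [[0, 0, 12], 0, 1],
])

```text
clock: 11.05
eef_pos: [0.5348, -0.0064, 0.219]
eef_rot: [[-0.986, -0.164, -0.0], [-0.164, 0.986, -0.0], [0.0, -0.0, -1.0]]
wrist_force: [-0.4, -0.8, -5.5]
width: 0.0121
```

```bash
python3 - <<'E'
from h import *
import cv2
s=env.read_state(); print({k:s[k] for k in("clock","eef_pos","eef_rot","wrist_force","ft_torque","width","qvel")})
im=env.get_image("scene"); cv2.imwrite("pics/s4.png",cv2.resize(im[135:285,200:400],(800,600),interpolation=cv2.INTER_CUBIC))
E
```

```text
{'clock': 11.05, 'eef_pos': array([ 0.53475282, -0.00635658,  0.21898257]), 'eef_rot': array([[-9.86447829e-01, -1.64075230e-01, -2.30449566e-05],
       [-1.64075229e-01,  9.86447829e-01, -2.52494542e-05],
       [ 2.68754574e-05, -2.11261627e-05, -9.99999999e-01]]), 'wrist_force': array([-0.42768753, -0.78144225, -5.47559416]), 'ft_torque': array([ 0.02918218,  0.00939524, -0.00695342]), 'width': 0.012073671953937722, 'qvel': array([-0.00625875, -0.01110612, -0.03707305,  0.02295052,  0.06043744,
        0.50205449])}
```

View pics/s4.png

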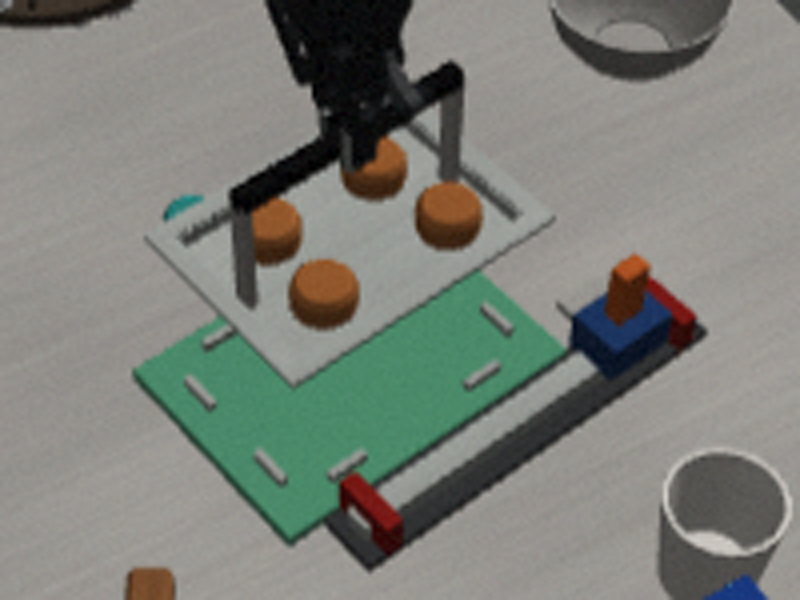

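The tray is about 123 mm above its seat and level, with four cakes standing and the clamp against its stop. I'm handing in.

```bash
python3 -c "
from station import env
print(env.close_job())"
```

```text
the job is handed in; nothing more can be done
None
```

I slid the clamp to its end stop, lifted the tray straight up by its handle, and handed the job in at about 11 s of the 54 s while holding it above the dock. No verdict is reported on handing in.

- **Clamp:** it stopped hard after about 158 mm of travel, with the wrist force at about 45 N. The later pictures show it against the red end stop.
- **Tray:** by tool travel it is about 123 mm above its seat. The last readings before hand-in were tool vertical, joint speeds near zero, a load of about 5.5 N with almost no moment, and a steady grip at 12 mm opening.
- **Cakes and other things:** the last picture shows all four cakes standing and nothing nearby moved. I did not check the bystanders outside that picture again.
- **Disagreements:** the rail's direction came out at 9.4° against my first estimate of 8.4°, which caused about 11 N of sideways force during the slide; I corrected for it. The 14 mm bar read 11.8 to 12.1 mm in the grip, which I took to be pad compression. I judged the tray's tilt by eye rather than measuring it.

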